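Hang the carousel's hook cup on the parts bin

TASK

Turn the carousel until the metal cup with the hook comes out from under the cover at the back, still standing in its compartment, then lift it out and hang it by its hook over the bin's front rim, the one nearest the robot. The cup shall hang outside the bin, square to the rim and clear of the counter; leave the other things in the carousel.

Things in the scene. Friction and masses are not known exactly. Their poses are not given: they have to be found in the camera images.
- carousel: fixed grey base, radius 142 mm; origin on the counter (z=0) on the turning axis. -x is the open front (towards the robot). At the back, side walls (outer faces y=+-150 mm), a back wall (outer face x=148) and a clear roof (underside 124 mm, top 130 mm above the counter) enclose all from x=+29 mm backwards; in front of that it is open from above
- rotor: the turning tray; origin on its axis, 10 mm above the counter, its axes turn with it. Turns freely either way (light friction 0.06 N m, up to 6.2 rad from its start), stays where it is left. In its own frame its four posts stand at 45, 135, 225 and 315 degrees (from +x, counter-clockwise); the compartments' middles at 0 (the cup's), 90, 180 and 270 degrees
- post (a point): one of four equal upright steel posts by which the tray is turned (the one at 225 degrees): round, 14 mm diameter, 120 mm from the axis, top 90 mm above the counter. This point: its centre line, 74 mm above the counter
- hub (a point): top centre of the tray's hub, on the axis, 55 mm above the counter (hub radius 22 mm). The tray: radius 134 mm, floor 16 mm above the counter, a lip 10 mm above that floor, four radial dividers 3 mm thick with tops 49 mm above the counter, each with a post near its outer end, making four equal compartments
- cup: small open aluminium cup with a hook and a grip tab, about 120 g, standing in a compartment (at first under the cover), hook towards the hub, about 85 mm from the axis. Origin: centre of its underside, z up. Cup 40 (x) x 44 (y) x 45 mm high. Back plate 40 mm wide on its +x side (x=18 to 21 mm) rises to z=62 mm and carries the hook, which points to +x
- hook (a point): top of the hook's slot: middle of the bridge's underside, cup frame (26, 0, 59) mm; axes as the cup. From the back plate the bridge (3 mm thick) runs to +x and a leg (x=31 to 34 mm, flared to 37 at its end, 40 mm wide) comes down to z=35 mm; the slot between plate and leg is 10 mm wide
- tab (a point): point to grasp in the cup's grip tab, cup frame (24.5, 0, 83) mm; axes as the cup. The tab stands on the hook's bridge: 8 mm thick in x (20.5 to 28.5), 26 mm wide in y, from z=62 to z=95 mm
- bin: fixed open grey square bin, 140 x 140 mm, 100 mm high, walls 4 mm thick; origin at the centre of its underside on the counter; its -x side is the front, towards the robot. A paper roll (60 mm diameter, 80 mm high) stands inside in the back half
- rim (a point): middle of the top edge of the bin's front wall, in the middle of the wall's thickness, 100 mm above the counter; axes as the bin (x into the bin, y along the rim)
- padlock: brass padlock, 64 x 42 x 19 mm, lying in another compartment; origin at its underside; stays in the carousel
- clip_tin: round tin, 64 mm diameter, 28 mm high, in another compartment; origin at its underside; stays in the carousel
- correction_roller: correction tape roller, 32 x 92 x 15 mm, in another compartment; origin at its underside; stays in the carousel

How it is judged:
On the way:
1. the cup, still standing in its compartment, has been turned out from under the cover into the open front of the carousel (x of cup in the frame of carousel below -0.035 m and z of cup in the frame of carousel below 0.024 m and horizontal distance between cup and carousel below 0.125 m and angle between cup's own z axis and vertical below 0.2 rad), for 0.2 s.
At the end, for the whole second after the job is handed in: Hook over the front rim: rim in the slot (9 mm), bridge on the rim (-5 to +7 mm), within 55 mm of its middle; cup outside, at rest, within 0.25 rad of upright, 0.35 rad of square. Padlock, tin and roller in the tray (130 mm of its axis, under 40 mm high) (x of hook in the frame of rim between -0.009 and 0.009 m and y of hook in the frame of rim between -0.055 and 0.055 m and z of hook in the frame of rim between -0.005 and 0.007 m and x of cup in the frame of rim below -0.008 m and angle between cup's own z axis and vertical below 0.25 rad and angle between the x axis of cup and the x axis of bin, either way round below 0.35 rad and contact force between cup and bin above 0.2 N and linear speed of cup below 0.02 m/s and horizontal distance between each of padlock, clip_tin, correction_roller and carousel below 0.13 m and z of each of padlock, clip_tin, correction_roller in the frame of carousel below 0.04 m); the robot touches nothing.
It also fails if it takes over 72 s, if anything falls off the work surface, if the arm or the gripper's body presses on something with over 40 N, if the wrist force passes 120 N, or if a joint passes its speed limit or range.

ROBOT

A 6-joint arm with a two-finger parallel gripper is mounted at the origin on a cart in front of the work surface, level with it; the furniture and walls round the work are solid. World frame = base frame: x ahead of the robot, y to its left, z up, the work surface at z = 0. Lengths are in m, angles in rad, forces in N, time in s.
With the tool pointing down it reaches from about 0.3 to 0.875 m from the base axis. Payload 6.4 kg.
Tool frame: the origin (TCP) lies where the fingers leave the gripper's body, on its centre line; the fingertips stand 73 mm ahead of it and the grasp point (between the pads) lies 54 mm ahead of it; z points along the fingers, y is the line along which they close (so a half turn about z gives the same grasp; the last joint's range is limited). The gripper opens to 85 mm and grips with 20 to 120 N. Pads are 22 mm wide; open, the fingers measure 114 mm over their backs; the gripper's body (76 mm by 85 mm) begins 54 mm behind the grasp point. The pads swing forward as they close: fully open they stand 13 mm farther back than shut.
Start: joints at [0.943, 0.181, 1.607, -0, 1.354, -0.206], TCP at [0.235, 0.525, 0.304] pointing down, gripper open.
Joint ranges: [-2.99, 2.99], [-0.89, 2.07], [0.3, 2.58], [-1.14, 4.28], [0, 2.63], [-3.12, 3.12]. Speed limits (rad/s): [2.57, 2.57, 3.01, 3.14, 3.14, 3.14].

INTERFACE

Orientations are given as a unit quaternion [w, x, y, z].
In Python, from bench import ctrl gives the robot as it stands.
- The arm moves only by the tool carry_out, never from a script. Its argument "steps" is one flat list of numbers, 7 for each row, row after row: the shift along the tool's x, y, z in m, then the turn, a rotation vector about the tool's x, y, z in rad, then the opening, from 0 (shut) to 1 (fully open). In form: [dx, dy, dz, wx, wy, wz, claw, dx, dy, dz, wx, wy, wz, claw, ...]. A call has 1 to 20 rows; each row is the pose to reach, as a shift and turn from the pose commanded when the call began, along the tool's axes at that moment; what a row does not reach only later rows make up. A row lasts 1/10 s, in which the tool goes at most 50 mm and 8.59 degrees, less where a joint would pass 70% of its speed; a pose out of reach is approached as far as the arm can. A call with a gripper value outside its range is refused whole. The fingers move at their own pace and stop on an object; the grip force is fixed at half the most. Time passes only in rows, so rows that repeat a pose let the fingers close. It gives the time, the measured TCP pose, the force, the opening and the grip force at its end, in the units of the state.
- ctrl.get_obs(): the state, without advancing time (a new reading comes with each control period).
- ctrl.camera(name): name is "scene" or "side" or "wrist"; returns the picture (400x640x3 uint8, red, green, blue); there is no depth.
- ctrl.camera_params(name): a dict with "vertical_fov" (degrees; the focal length in pixels is half the picture's height over the tangent of half this angle, whatever the lens; pixels are square), "cx", "cy" (the principal point, pixels), "cam_to_world" (4x4, takes a point from camera to world coordinates); the wrist camera has in their place "hand_eye" (4x4, takes a point from camera to tool coordinates, whose origin is the TCP and whose axes are the flange's). Camera axes: x right, y down, z forward; pixel columns grow to the right and rows downward; lengths in m; the calibration is good to about 2 mm. A picture is of the moment at which its call begins: read the wrist's pose just before it. camera_params takes no time and is no camera call.
- ctrl.hand_in(): hands the job in; it is judged then, once.
The state is a dict: "time_s": time; "q": joint angles; "dq": joint speeds; "joint_efforts": joint torques, N m; "eef_pos": TCP position; "eef_rot": TCP orientation; "wrist_force": force on the tool from outside, world axes, zero at the start; "torque": the same for the moment, N m; "opening": opening from 0.0 (shut) to 1.0 (fully open); "grasp_force": force on a finger pad.
Only numpy, scipy, OpenCV 4.12 (cv2) and the standard library are available. Lean on these libraries where they do the work, as an engineer would, in place of code of your own. Each camera call takes 0.05 s, during which the arm holds its last target. There are 200 camera calls.

## Working session

There is one attempt and no reset: what is moved stays moved. The work goes in short steps, Python scripts to look and compute and a tool call to move; the robot and the scene stay as the last step left them, time stands still between calls to the robot, and variables do not carry over. Pictures are saved under pics/ and viewed, at most 10 in all, crops included, and the job is handed in when it is done.

Besides the shell and the picture viewer there is one more tool, called as a command line: name --argument value ..., lists and objects as JSON in quotes. carry_out: Moves the arm, as the interface text tells. Its arguments: {"type":"object","properties":{"steps":{"type":"array"}},"required":["steps"]}

```bash
mkdir -p pics; cat > h.py <<'E'
import numpy as np,cv2
from bench import ctrl
from scipy.spatial.transform import Rotation as R
def snap(n,f):
    im=ctrl.camera(n); cv2.imwrite('pics/'+f,cv2.cvtColor(im,cv2.COLOR_RGB2BGR)); return im
def M(n):
    p=ctrl.camera_params(n); f=200/np.tan(np.radians(p['vertical_fov'])/2)
    if 'cam_to_world' in p: T=np.array(p['cam_to_world'])
    else:
        o=ctrl.get_obs(); T=np.eye(4); q=np.array(o['eef_rot']); T[:3,:3]=R.from_quat(q[[1,2,3,0]]).as_matrix(); T[:3,3]=o['eef_pos']; T=T@np.array(p['hand_eye'])
    return f,p['cx'],p['cy'],T
def px2(n,u,v,z,m=None):
    f,cx,cy,T=m or M(n); d=T[:3,:3]@np.array([(u-cx)/f,(v-cy)/f,1]); o=T[:3,3]; return o+d*(z-o[2])/d[2]
def proj(n,P,m=None):
    f,cx,cy,T=m or M(n); c=T[:3,:3].T@(np.array(P)-T[:3,3]); return c[0]/c[2]*f+cx,c[1]/c[2]*f+cy
E
python3 - <<'E'
from h import *
snap('scene','s0.png');snap('side','d0.png')
for n in('scene','side','wrist'):
    print(n,ctrl.camera_params(n))
o=ctrl.get_obs();print(o)
E
```

```text
scene {'vertical_fov': 48.33968956561041, 'cx': 321.23518593323513, 'cy': 196.49281097150904, 'cam_to_world': array([[ 0.78236706, -0.4423601 ,  0.43842825,  0.19845076],
       [-0.62261931, -0.57326667,  0.53264483, -0.40527597],
       [ 0.01571548, -0.68969767, -0.7239269 ,  0.69641742],
       [ 0.        ,  0.        ,  0.        ,  1.        ]])}
side {'vertical_fov': 44.2780509490688, 'cx': 312.71427864685234, 'cy': 211.8949469138832, 'cam_to_world': array([[ 0.98958843, -0.10080827,  0.10272499,  0.49085449],
       [-0.1437205 , -0.65399476,  0.74272153, -0.64504522],
       [-0.00769087, -0.74975232, -0.66167387,  0.72943374],
       [ 0.        ,  0.        ,  0.        ,  1.        ]])}
wrist {'vertical_fov': 69.29983956320496, 'cx': 319.8281031437988, 'cy': 196.7634184303322, 'hand_eye': array([[ 5.03893963e-04, -9.51272242e-01, -3.08351855e-01,
         7.90492983e-02],
       [ 9.99999831e-01,  3.89505288e-04,  4.32519883e-04,
        -8.96830722e-04],
       [-2.91339481e-04, -3.08352021e-01,  9.51272278e-01,
        -6.96440899e-02],
       [ 0.00000000e+00,  0.00000000e+00,  0.00000000e+00,
         1.00000000e+00]])}
{'time_s': 0.1, 'q': array([ 9.42663395e-01,  1.81490771e-01,  1.60787669e+00,  1.23425486e-05,
        1.35383417e+00, -2.06297244e-01]), 'dq': array([ 0.00069509, -0.00174339, -0.00287865, -0.00190372, -0.00084875,
        0.00106539]), 'joint_efforts': array([-3.49499878e-04, -4.45879626e+01, -3.52240419e+01, -2.72740472e-04,
        4.05054292e-03, -5.09867596e-05]), 'eef_pos': array([0.23517842, 0.52429129, 0.30307579]), 'eef_rot': array([-3.31500575e-04,  2.09358727e-01,  9.77838574e-01, -7.33039301e-04]), 'wrist_force': array([-0.82321362,  0.57886702,  0.23409695]), 'torque': array([-0.02273559, -0.03495859,  0.05750474]), 'grasp_force': 0.0, 'opening': 0.9971776286375317}
```

View pics/s0.png

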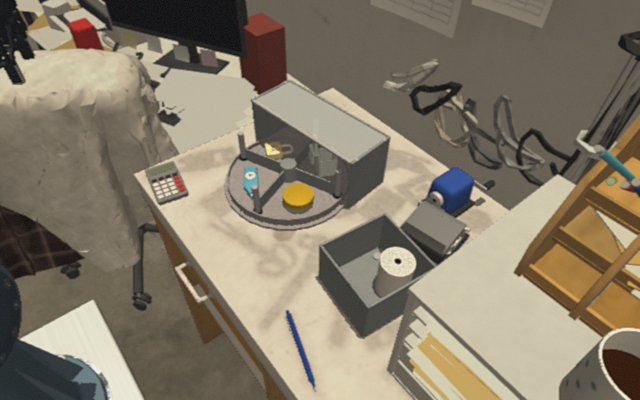

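View pics/d0.png

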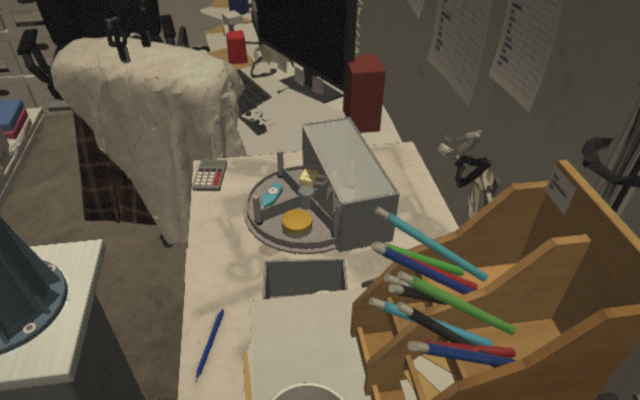

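The scene view shows the carousel with the hub near (289,163), the tin at (298,195) and the bin's front-left at (320,255). I'll enlarge the carousel and the bin.

```bash
python3 - <<'E'
import cv2,numpy as np
im=cv2.imread('pics/s0.png'); 
a=cv2.resize(im[75:235,215:395],None,fx=4.4,fy=3.7,interpolation=3)
a=cv2.resize(im[80:230,215:395],(792,600),interpolation=3) if 0 else cv2.resize(im[80:230,215:395],None,fx=4,fy=4,interpolation=3)
cv2.imwrite('pics/c1.png',a)
cv2.imwrite('pics/c2.png',cv2.resize(im[200:345,300:440],None,fx=4,fy=4,interpolation=3))
E
```

```text
(no output)
```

View pics/c1.png

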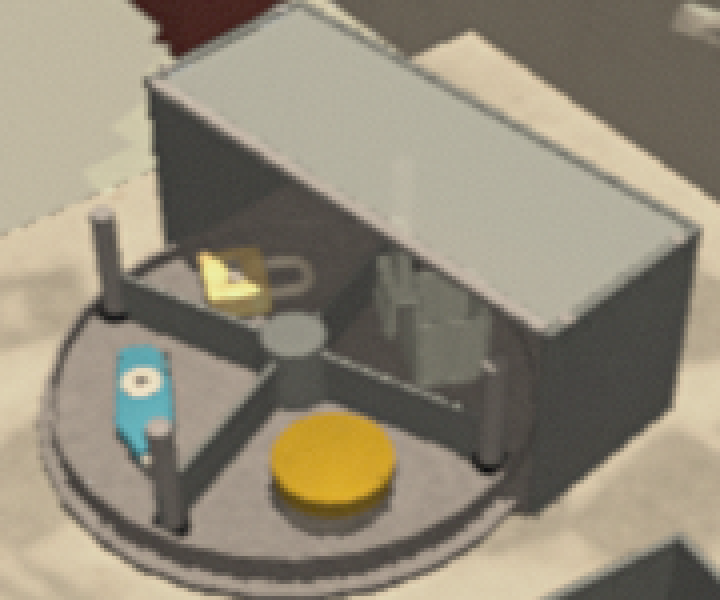

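View pics/c2.png

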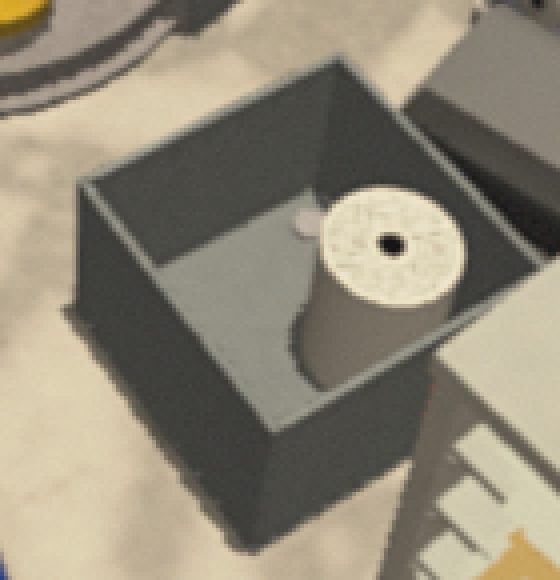

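```bash
python3 - <<'E'
from h import *
m=M('scene')
for n,u,v,z in [('hub',288.5,163.5,.055),('A',240.5,133.7,.09),('B',255.2,186.7,.09),('C',337.5,171.5,.09),('D',315.5,120,.09),('binFL',321.2,245,.1),('binFR',368.7,308,.1),('binBL',385,213.8,.1),('binBR',437,265.5,.1),('roofFL',252.5,100,.13),('roofFR',352,162.5,.13),('roofBR',389.2,137.5,.13),('padlock',273,150,.025),('tin',298.5,195,.044),('roller',250.5,176,.03)]:
    print(n,px2('scene',u,v,z,m).round(4))
E
```

```text
hub [0.5921 0.1855 0.055 ]
A [0.5443 0.2942 0.09  ]
B [0.4818 0.1384 0.09  ]
C [0.634  0.0748 0.09  ]
D [0.7033 0.2345 0.09  ]
binFL [ 0.4897 -0.0542  0.1   ]
binFR [ 0.4724 -0.1901  0.1   ]
binBL [ 0.6233 -0.0696  0.1   ]
binBR [ 0.612  -0.2017  0.1   ]
roofFL [0.6044 0.3337 0.13  ]
roofFR [0.6431 0.0455 0.13  ]
roofBR [0.7524 0.0563 0.13  ]
padlock [0.6092 0.2725 0.025 ]
tin [0.5597 0.1062 0.044 ]
roller [0.5194 0.2258 0.03  ]
```

Measured: hub at (0.592, 0.186), posts at 119–121 mm (120 given), carousel yaw about 7.6°, bin yaw about -6°. Post B at 203° can be pushed clockwise about 105° through the open front, which brings the cup from -22° to about -128° world.

```bash
cat >> h.py <<'E'
def down(psi): # tool y at yaw psi (deg), z down
    p=np.radians(psi); y=np.array([np.cos(p),np.sin(p),0]); z=np.array([0,0,-1.]); return R.from_matrix(np.c_[np.cross(y,z),y,z])
def rows(wps):
    o=ctrl.get_obs(); q=np.array(o['eef_rot']); R0=R.from_quat(q[[1,2,3,0]]); p0=np.array(o['eef_pos'])
    print('yaw y',np.degrees(np.arctan2(*R0.as_matrix()[:2,1][::-1])).round(1), p0.round(4))
    for x,y,z,psi,c in wps:
        d=R0.inv().apply(np.array([x,y,z])-p0); w=(R0.inv()*down(psi)).as_rotvec()
        print(', '.join('%g'%v for v in [*d.round(3),*w.round(2),c]))
H=np.array([.592,.1855])
def pol(r,a): a=np.radians(a); return H+r*np.array([np.cos(a),np.sin(a)])
E
python3 - <<'E'
from h import *
rows([(*pol(.12,221),.25,41,0)])
rows([(*pol(.12,221),.141,41,0)])
E
```

```text
yaw y 65.8 [0.2352 0.5243 0.3031]
-0.414, -0.272, 0.053, -0, 0, 0.43, 0
yaw y 65.8 [0.2352 0.5243 0.3031]
-0.414, -0.272, 0.162, -0, 0, 0.43, 0
```

carry_out --steps '[-0.414,-0.272,0.053,0,0,0.43,0,-0.414,-0.272,0.053,0,0,0.43,0,-0.414,-0.272,0.053,0,0,0.43,0,-0.414,-0.272,0.053,0,0,0.43,0,-0.414,-0.272,0.053,0,0,0.43,0,-0.414,-0.272,0.053,0,0,0.43,0,-0.414,-0.272,0.053,0,0,0.43,0,-0.414,-0.272,0.053,0,0,0.43,0,-0.414,-0.272,0.053,0,0,0.43,0,-0.414,-0.272,0.053,0,0,0.43,0,-0.414,-0.272,0.053,0,0,0.43,0,-0.414,-0.272,0.053,0,0,0.43,0,-0.414,-0.272,0.09,0,0,0.43,0,-0.414,-0.272,0.13,0,0,0.43,0,-0.414,-0.272,0.162,0,0,0.43,0,-0.414,-0.272,0.162,0,0,0.43,0]'

```text
time_s: 1.7
eef_pos: [0.4975, 0.1086, 0.1377]
eef_rot: [-0.005, 0.412, 0.911, -0.002]
wrist_force: [-1.0, -0.2, 0.1]
opening: -0.004
grasp_force: 0.0
```

```bash
python3 - <<'E'
from h import *
rows([(*pol(.12,a),.141,a-180,0) for a in np.r_[np.arange(217,137,-4)]])
E
```

```text
yaw y 41.3 [0.4975 0.1086 0.1377]
0.004, 0.002, -0.003, -0.01, -0.01, 0.08, 0
0.013, 0.003, -0.003, -0.01, -0.01, 0.15, 0
0.021, 0.005, -0.003, -0.01, -0.01, 0.21, 0
0.029, 0.007, -0.003, -0.01, -0.01, 0.28, 0
0.037, 0.009, -0.003, -0.01, -0.01, 0.35, 0
0.045, 0.012, -0.003, -0.01, -0.01, 0.42, 0
0.052, 0.016, -0.003, -0.01, -0, 0.49, 0
0.06, 0.02, -0.003, -0.01, -0, 0.56, 0
0.066, 0.025, -0.003, -0.01, -0, 0.63, 0
0.073, 0.03, -0.003, -0.01, -0, 0.7, 0
0.079, 0.036, -0.003, -0.01, -0, 0.77, 0
0.085, 0.042, -0.003, -0.01, -0, 0.84, 0
0.09, 0.048, -0.003, -0.01, -0, 0.91, 0
0.095, 0.055, -0.003, -0.01, -0, 0.98, 0
0.1, 0.062, -0.003, -0.01, -0, 1.05, 0
0.104, 0.07, -0.003, -0.01, -0, 1.12, 0
0.107, 0.077, -0.003, -0.01, -0, 1.19, 0
0.11, 0.085, -0.003, -0.01, -0, 1.26, 0
0.112, 0.093, -0.003, -0.01, -0, 1.33, 0
0.114, 0.102, -0.003, -0.01, -0, 1.4, 0
```

carry_out --steps '[0.004,0.002,-0.003,0,0,0.08,0,0.013,0.003,-0.003,0,0,0.15,0,0.021,0.005,-0.003,0,0,0.21,0,0.029,0.007,-0.003,0,0,0.28,0,0.037,0.009,-0.003,0,0,0.35,0,0.045,0.012,-0.003,0,0,0.42,0,0.052,0.016,-0.003,0,0,0.49,0,0.06,0.02,-0.003,0,0,0.56,0,0.066,0.025,-0.003,0,0,0.63,0,0.073,0.03,-0.003,0,0,0.7,0,0.079,0.036,-0.003,0,0,0.77,0,0.085,0.042,-0.003,0,0,0.84,0,0.09,0.048,-0.003,0,0,0.91,0,0.095,0.055,-0.003,0,0,0.98,0,0.1,0.062,-0.003,0,0,1.05,0,0.104,0.07,-0.003,0,0,1.12,0,0.107,0.077,-0.003,0,0,1.19,0,0.11,0.085,-0.003,0,0,1.26,0,0.112,0.093,-0.003,0,0,1.33,0,0.114,0.102,-0.003,0,0,1.4,0]'

```text
time_s: 3.7
eef_pos: [0.5034, 0.2615, 0.1472]
eef_rot: [0.0, 0.903, 0.43, 0.001]
wrist_force: [0.8, -1.0, -0.3]
opening: -0.0
grasp_force: 0.4
```

```bash
python3 - <<'E'
from h import *
rows([(*pol(.12,a),.141,a-180,0) for a in np.r_[np.arange(137,104,-4)]])
im=snap('scene','s1.png')
cv2.imwrite('pics/c3.png',cv2.resize(cv2.imread('pics/s1.png')[80:230,205:395],None,fx=4,fy=4,interpolation=3))
E
```

```text
yaw y -39.1 [0.5034 0.2615 0.1472]
0.005, -0.003, 0.006, 0, -0, 0.07, 0
0.013, -0.002, 0.006, 0, -0, 0.14, 0
0.022, -0.001, 0.006, 0, -0, 0.21, 0
0.03, 0.001, 0.006, 0, -0, 0.28, 0
0.038, 0.004, 0.006, 0, -0, 0.35, 0
0.045, 0.007, 0.006, 0, -0, 0.42, 0
0.053, 0.011, 0.006, 0, -0, 0.49, 0
0.06, 0.015, 0.006, 0, -0, 0.56, 0
0.067, 0.019, 0.006, 0, -0, 0.63, 0
```

View pics/c3.png

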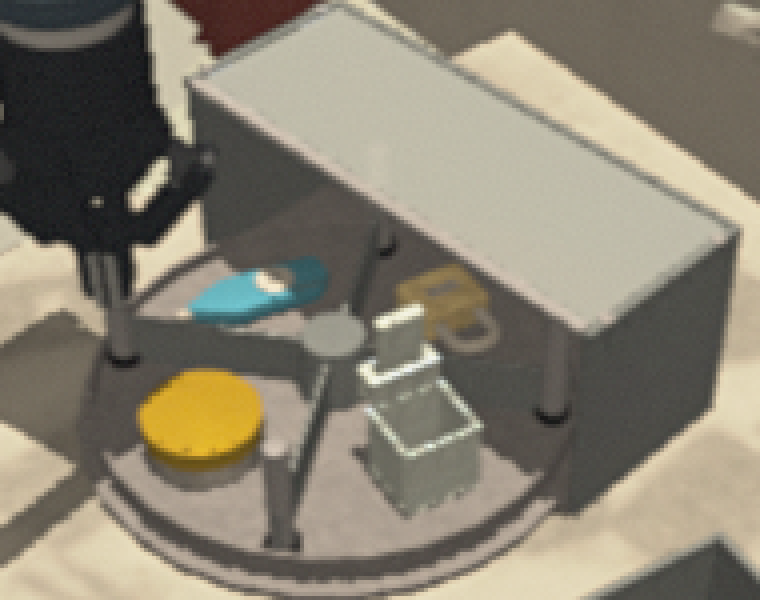

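The tray has turned with the cup upright: tab at (400,340) in the crop, finger pushing the post at (120,310). I'll continue the push.

carry_out --steps '[0.005,-0.002,0.004,0,0,0.07,0,0.013,-0.001,0.004,0,0,0.14,0,0.022,0,0.004,0,0,0.21,0,0.03,0.002,0.004,0,0,0.28,0,0.038,0.004,0.004,0,0,0.35,0,0.045,0.007,0.004,0,0,0.42,0,0.053,0.011,0.004,0,0,0.49,0,0.06,0.015,0.004,0,0,0.56,0,0.067,0.019,0.004,0,0,0.63,0,0.067,0.019,0.004,0,0,0.63,0,0.06,0.015,0.004,0,0,0.63,0,0.055,0.012,-0.08,0,0,0.63,0,0.055,0.012,-0.12,0,0,0.63,0,0.055,0.012,-0.12,0,0,0.63,0,0.055,0.012,-0.12,0,0,0.63,0]'

```text
time_s: 5.25
eef_pos: [0.5483, 0.2959, 0.271]
eef_rot: [-0.001, 0.991, 0.131, 0.005]
wrist_force: [-0.6, 0.4, -0.2]
opening: -0.004
grasp_force: 0.0
```

```bash
python3 - <<'E'
from h import *
im=snap('scene','s2.png')
cv2.imwrite('pics/c4.png',cv2.resize(cv2.imread('pics/s2.png')[120:240,205:360],None,fx=5,fy=5,interpolation=3))
# where would cup be
print(ctrl.get_obs()['eef_pos'])
E
```

```text
[0.54734574 0.29546585 0.26790881]
```

View pics/c4.png

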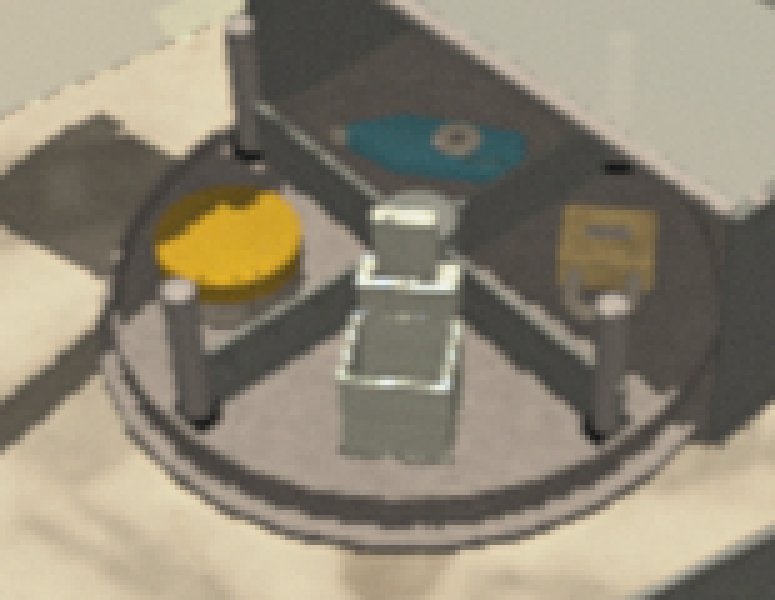

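```bash
python3 - <<'E'
from h import *
m=M('scene')
g=lambda u,v,z:px2('scene',205+u/5,120+v/5,z,m)[:2]
for n,u,v,z in [('p1',239,20,.09),('p2',180,290,.09),('p3',610,300,.09)]:
    p=g(u,v,z)-H; print(n,np.hypot(*p).round(4),np.degrees(np.arctan2(p[1],p[0])).round(1))
t=g(403,214,.111);print('tab',t,np.hypot(*(t-H)))
a=g(368,213,.111);b=g(438,216,.111);print('tabw',np.hypot(*(b-a)),np.degrees(np.arctan2(*(b-a)[::-1])))
BL,BR,FL,FR=[g(*k,.061) for k in [(360,315),(462,318),(340,378),(455,383)]]
print('cup',(BL+BR+FL+FR)/4,[np.degrees(np.arctan2(*(y-x)[::-1])).round(1) for x,y in [(FL,BL),(FR,BR),(BL,BR),(FL,FR)]],[np.hypot(*(y-x)).round(4) for x,y in [(FL,BL),(FR,BR),(BL,BR),(FL,FR)]])
E
```

```text
p1 0.1219 93.9
p2 0.1196 -175.2
p3 0.1172 -85.0
tab [0.55447527 0.13902811] 0.05973057743417931
tabw 0.027396382642038187 -41.16155822572765
cup [0.5391949  0.12021681] [np.float64(42.7), np.float64(49.3), np.float64(-40.0), np.float64(-41.1)] [np.float64(0.0358), np.float64(0.0364), np.float64(0.0413), np.float64(0.0454)]
```

```bash
python3 - <<'E'
from h import *
rows([(.554,.139,z,50,.5) for z in(.25,.153)])
E
```

```text
yaw y -75.0 [0.5473 0.2955 0.2679]
-0.034, 0.153, 0.018, 0.01, -0, -2.18, 0.5
-0.035, 0.153, 0.115, 0.01, -0, -2.18, 0.5
```

carry_out --steps '[-0.034,0.153,0.018,0.01,0,-2.18,0.5,-0.034,0.153,0.018,0.01,0,-2.18,0.5,-0.034,0.153,0.018,0.01,0,-2.18,0.5,-0.034,0.153,0.018,0.01,0,-2.18,0.5,-0.034,0.153,0.018,0.01,0,-2.18,0.5,-0.034,0.153,0.018,0.01,0,-2.18,0.5,-0.034,0.153,0.018,0.01,0,-2.18,0.5,-0.034,0.153,0.018,0.01,0,-2.18,0.5,-0.034,0.153,0.018,0.01,0,-2.18,0.5,-0.034,0.153,0.018,0.01,0,-2.18,0.5,-0.034,0.153,0.018,0.01,0,-2.18,0.5,-0.034,0.153,0.018,0.01,0,-2.18,0.5,-0.034,0.153,0.018,0.01,0,-2.18,0.5,-0.034,0.153,0.018,0.01,0,-2.18,0.5,-0.034,0.153,0.018,0.01,0,-2.18,0.5,-0.034,0.153,0.018,0.01,0,-2.18,0.5,-0.034,0.153,0.018,0.01,0,-2.18,0.5,-0.034,0.153,0.018,0.01,0,-2.18,0.5,-0.034,0.153,0.018,0.01,0,-2.18,0.5,-0.034,0.153,0.018,0.01,0,-2.18,0.5]'

```text
time_s: 7.3
eef_pos: [0.5537, 0.1385, 0.2468]
eef_rot: [-0.004, 0.344, 0.939, -0.001]
wrist_force: [0.3, -0.7, 0.1]
opening: 0.503
grasp_force: 0.0
```

```bash
python3 - <<'E'
from h import *
rows([(.554,.139,z,50,.5) for z in(.25,.153)])
print(ctrl.get_obs()['opening'])
im=snap('wrist','w1.png')
print(proj('wrist',(.554,.139,.111)))
E
```

```text
yaw y 49.8 [0.5537 0.1385 0.2468]
0, 0.001, -0.003, -0, -0.01, -0, 0.5
-0.001, 0.001, 0.094, -0, -0.01, -0, 0.5
0.503002333107101
(np.float64(322.1905692329981), np.float64(213.06172012489358))
```

View pics/w1.png

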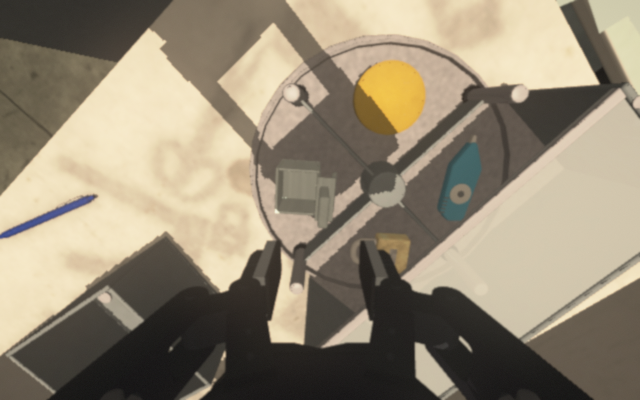

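The tab appears around (326,198) and the hub at (385,185). The prediction for the tab is (322,213), so I'll check against the hub and posts.

```bash
python3 - <<'E'
from h import *
print('hub',proj('wrist',(.592,.1855,.055)))
for a in(94,184.6,275): print(proj('wrist',(*pol(.12,a),.09)))
for n,u,v,z in [('hub',386,184,.055),('tab',324,212,.111),('p2',292,93,.09),('p1',519,93,.09)]: print(n,px2('wrist',u,v,z))
cv2.imwrite('pics/c5.png',cv2.resize(cv2.imread('pics/w1.png')[80:300,255:420],(450,600),interpolation=3))
E
```

```text
hub (np.float64(385.6092487284833), np.float64(191.06939127264457))
(np.float64(519.8303424526363), np.float64(96.02925184287889))
(np.float64(289.22487162045314), np.float64(93.95680304236852))
(np.float64(295.16433963750615), np.float64(290.80638586535065))
hub [0.5866643  0.18987052 0.055     ]
tab [0.55422675 0.14060487 0.111     ]
p2 [0.47321618 0.17789057 0.09      ]
p1 [0.58133963 0.30576876 0.09      ]
```

View pics/c5.png

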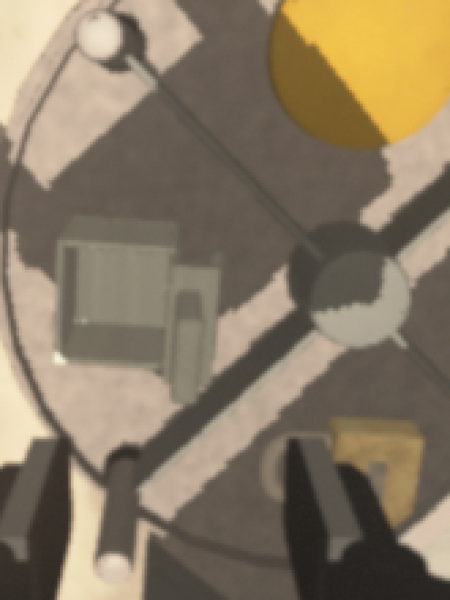

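The tab's top is at (325,215) in the full picture, within 2 mm of the prediction, so I descend and grasp.

carry_out --steps '[-0.001,0.001,0.03,0,-0.01,0,0.5,-0.001,0.002,0.06,0,-0.01,0,0.5,-0.001,0.002,0.08,0,-0.01,0,0.5,-0.001,0.002,0.093,0,-0.01,0,0.5,-0.001,0.002,0.093,0,-0.01,0,0.5,-0.001,0.002,0.093,0,-0.01,0,0.5,-0.001,0.002,0.093,0,-0.01,0,0.5]'

```text
time_s: 8.05
eef_pos: [0.5561, 0.1396, 0.1554]
eef_rot: [0.002, 0.344, 0.939, -0.002]
wrist_force: [-0.0, 0.2, -0.0]
opening: 0.5
grasp_force: 0.0
```

carry_out --steps '[0,0,0,0,0,0,0.3,0,0,0,0,0,0,0.2,0,0,0,0,0,0,0.1,0,0,0,0,0,0,0,0,0,0,0,0,0,0,0,0,0,0,0,0,0,0,0,0,0,0,0,0,0,0,0,0,0,0,0]'

```text
time_s: 8.85
eef_pos: [0.5556, 0.1396, 0.1545]
eef_rot: [0.001, 0.344, 0.939, -0.002]
wrist_force: [-0.5, 1.5, 5.6]
opening: 0.083
grasp_force: 59.4
```

```bash
python3 - <<'E'
from h import *
rows([(.5556,.1396,.28,50,0),(.480,-.122,.28,-5.9,0),(.480,-.122,.24,-5.9,0)])
E
```

```text
yaw y 49.8 [0.5556 0.1396 0.1545]
-0, -0, -0.125, -0, 0, -0, 0
-0.112, -0.249, -0.124, -0, 0, 0.97, 0
-0.111, -0.249, -0.084, -0, 0, 0.97, 0
```

carry_out --steps '[0,0,-0.02,0,0,0,0,0,0,-0.05,0,0,0,0,0,0,-0.08,0,0,0,0,0,0,-0.11,0,0,0,0,0,0,-0.125,0,0,0,0,0,0,-0.125,0,0,0,0,-0.012,-0.028,-0.125,0,0,0.1,0,-0.025,-0.055,-0.125,0,0,0.2,0,-0.037,-0.083,-0.125,0,0,0.31,0,-0.05,-0.11,-0.125,0,0,0.42,0,-0.062,-0.138,-0.125,0,0,0.53,0,-0.075,-0.166,-0.125,0,0,0.64,0,-0.087,-0.193,-0.125,0,0,0.75,0,-0.1,-0.221,-0.125,0,0,0.86,0,-0.112,-0.249,-0.124,0,0,0.97,0,-0.112,-0.249,-0.124,0,0,0.97,0,-0.111,-0.249,-0.1,0,0,0.97,0,-0.111,-0.249,-0.084,0,0,0.97,0,-0.111,-0.249,-0.084,0,0,0.97,0,-0.111,-0.249,-0.084,0,0,0.97,0]'

```text
time_s: 10.85
eef_pos: [0.4787, -0.1212, 0.2381]
eef_rot: [0.0, 0.742, 0.671, -0.002]
wrist_force: [0.2, 0.3, -0.7]
opening: 0.082
grasp_force: 58.9
```

```bash
python3 - <<'E'
from h import *
o=ctrl.get_obs();m=M('wrist');np.save('mw.npy',m[3])
im=snap('wrist','w2.png'); snap('scene','s3.png')
o=ctrl.get_obs();print(o['eef_pos'],o['opening'],o['grasp_force'])
for n,p in [('FL',(.4897,-.0542,.1)),('FR',(.4724,-.1901,.1)),('rim',(.4818,-.1219,.1)),('BL',(.6233,-.0696,.1))]: print(n,proj('wrist',p,m))
a=cv2.imread('pics/w2.png');b=cv2.imread('pics/s3.png')
cv2.imwrite('pics/v1.png',np.vstack([cv2.resize(a,(480,300)),cv2.resize(b[150:345,250:562],(480,300),interpolation=3)]))
cv2.imwrite('pics/w2b.png',cv2.resize(a,(800,500),interpolation=3))
E
```

```text
[ 0.47955727 -0.12168972  0.23953163] 0.07943808851384274 58.94592583179474
FL (np.float64(326.69556329848325), np.float64(118.18075608340564))
FR (np.float64(321.0621321600781), np.float64(286.84486911902354))
rim (np.float64(324.55123452926233), np.float64(210.2357756124743))
BL (np.float64(520.4822918072535), np.float64(121.27441124364456))
```

View pics/w2b.png

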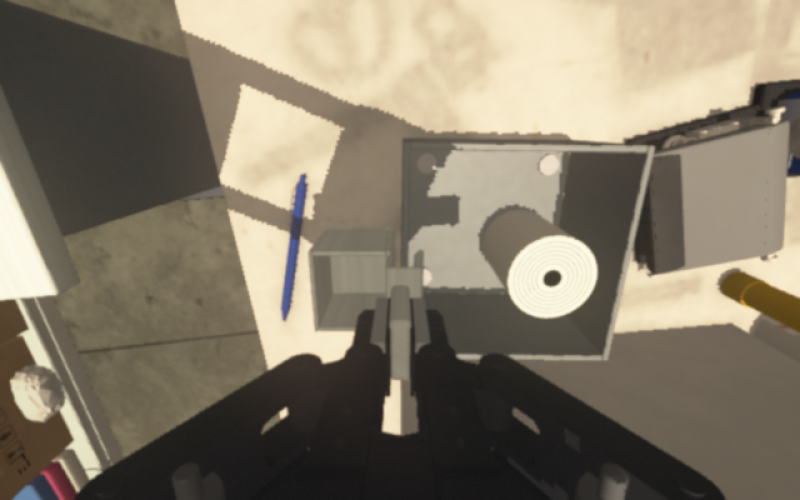

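```bash
python3 - <<'E'
from h import *
f,cx,cy,_=M('wrist');m=(f,cx,cy,np.load('mw.npy'))
P={n:px2('wrist',u/1.25,v/1.25,.1,m)[:2] for n,u,v in [('FL',402.5,139),('F2',401.5,228),('BL',655,147),('BR',607,360),('R2',456,357.5)]}
for k in P: print(k,P[k].round(4))
d=lambda a,b:(np.hypot(*(P[b]-P[a])).round(4),np.degrees(np.arctan2(*(P[b]-P[a])[::-1])).round(1))
print(d('FL','BL'),d('BR','BL'),d('F2','FL'),d('R2','BR'))
print('hook in cam check', proj('wrist',(.4787,-.1212,.238-.054+.012),m))
E
python3 - <<'E'
import cv2
a=cv2.imread('pics/w2.png');cv2.imwrite('pics/w2c.png',cv2.resize(a[95:275,230:400],(566,600),interpolation=3))
E
```

```text
FL [ 0.4869 -0.0493]
F2 [ 0.4814 -0.0997]
BL [ 0.6254 -0.0673]
BR [ 0.6099 -0.2047]
R2 [ 0.509  -0.1929]
(np.float64(0.1397), np.float64(-7.4)) (np.float64(0.1383), np.float64(83.5)) (np.float64(0.0507), np.float64(83.8)) (np.float64(0.1016), np.float64(-6.7))
hook in cam check (np.float64(320.3565050564892), np.float64(285.27365935688266))
```

View pics/w2c.png

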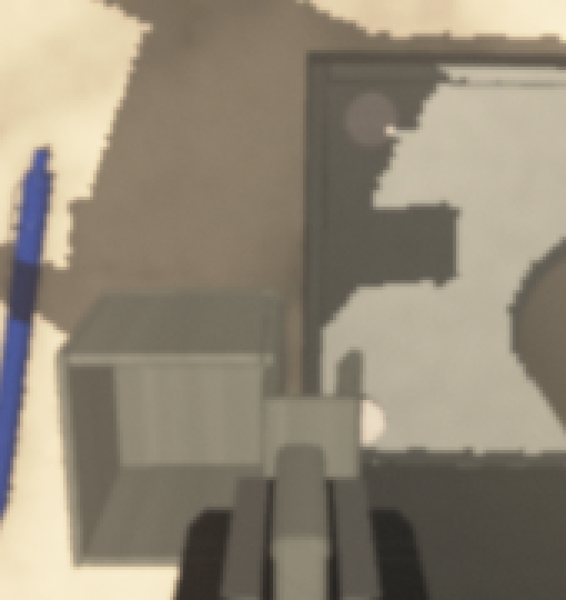

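The wrist view shows the bin's front wall between the cup's back plate and the hook leg. Both cameras put the rim at about (0.481, -0.119), yaw -6.8°, so the tool is already aligned. I'll lower it in two stages, checking force.

carry_out --steps '[0.002,0,0.015,0,0,0.015,0,0.002,0,0.025,0,0,0.015,0,0.002,0,0.035,0,0,0.015,0,0.002,0,0.042,0,0,0.015,0,0.002,0,0.048,0,0,0.015,0,0.002,0,0.048,0,0,0.015,0,0.002,0,0.048,0,0,0.015,0,0.002,0,0.048,0,0,0.015,0]'

```text
time_s: 11.75
eef_pos: [0.4797, -0.1203, 0.1916]
eef_rot: [0.002, 0.747, 0.665, -0.002]
wrist_force: [1.0, -0.2, -2.3]
opening: 0.08
grasp_force: 58.9
```

```bash
python3 - <<'E'
from h import *
o=ctrl.get_obs();print(o['eef_pos'],o['wrist_force'],o['torque'],o['grasp_force'],o['opening'])
rows([(.4797,-.119,.179,-6.8,0)])
E
```

```text
[ 0.47966211 -0.12027564  0.19155347] [ 1.00793571 -0.15196643 -2.30439698] [ 0.0312005  -0.02852981 -0.01006667] 58.922229409217834 0.08009852124698537
yaw y -6.6 [ 0.4797 -0.1203  0.1916]
0.001, -0, 0.013, 0, 0, 0, 0
```

carry_out --steps '[0,0,0.004,0,0,0,0,0,0,0.008,0,0,0,0,0,0,0.011,0,0,0,0,0,0,0.012,0,0,0,0,0,0,0.012,0,0,0,0,0,0,0.012,0,0,0,0]'

```text
time_s: 12.35
eef_pos: [0.4793, -0.1201, 0.1796]
eef_rot: [0.001, 0.747, 0.665, -0.002]
wrist_force: [-3.3, 1.5, 6.1]
opening: 0.081
grasp_force: 60.1
```

Contact (Fz +6 N) at the expected height. Releasing gently, then retreating upward.

carry_out --steps '[0,0,0,0,0,0,0.1,0,0,0,0,0,0,0.15,0,0,0,0,0,0,0.2,0,0,0,0,0,0,0.3,0,0,0,0,0,0,0.4,0,0,0,0,0,0,0.4,0,0,-0.01,0,0,0,0.4,0,0,-0.03,0,0,0,0.4,0,0,-0.06,0,0,0,0.4,0,0,-0.09,0,0,0,0.4,0,0,-0.12,0,0,0,0.4,0,0,-0.12,0,0,0,0.4,0,0,-0.12,0,0,0,0.4]'

```text
time_s: 13.65
eef_pos: [0.4797, -0.1197, 0.3003]
eef_rot: [0.003, 0.747, 0.665, -0.001]
wrist_force: [-1.3, 0.0, -0.6]
opening: 0.398
grasp_force: 0.0
```

```bash
python3 - <<'E'
from h import *
o=ctrl.get_obs();print(o['eef_pos'],o['wrist_force'])
m=M('scene');im=snap('scene','s4.png').astype(int);i0=cv2.imread('pics/s0.png')[:,:,::-1].astype(int)
# predicted cup points if hung: origin = rim-(26mm) , z .041, yaw -6.8
Rz=R.from_euler('z',-6.8,degrees=True)
C=np.array([.481,-.119,.1])-Rz.apply([.026,0,.059])
g=lambda p:np.round(proj('scene',C+Rz.apply(p),m),1)
print('tabtop',g([.0245,0,.095]),'tab ends',g([.0245,.013,.095]),g([.0245,-.013,.095]))
for s in[(-.02,.022,.045),(-.02,-.022,.045),(-.02,.022,0),(-.02,-.022,0),(.02,.022,0),(.02,-.022,0)]: print(s,g(s))
import itertools
K=np.array(list(itertools.product([-.02,.021],[-.022,.022],[0,.045]))+list(itertools.product([.0205,.0285],[-.013,.013],[.062,.095])))
mask=np.zeros((400,640),np.uint8)
for k in(K[:8],K[8:]): cv2.fillConvexPoly(mask,cv2.convexHull(np.array([g(p) for p in k],np.float32)).astype(int),1)
d=(abs(im-i0).sum(2)>40).astype(np.uint8)
d[:200]=0; n,l,st,c=cv2.connectedComponentsWithStats(d); print(st[1:][st[1:,4]>30],c[1:][st[1:,4]>30])
big=d; print('pred bbox',cv2.boundingRect(mask),'IoU near',[(mask&d).sum(),mask.sum()])
E
```

```text
[ 0.47967764 -0.11972447  0.30028772] [-1.33921147  0.00200798 -0.64454613]
tabtop [342.6 260.6] tab ends [338.  254.6] [347.4 266.6]
(-0.02, 0.022, 0.045) [310.3 281. ]
(-0.02, -0.022, 0.045) [324.9 301.8]
(-0.02, 0.022, 0) [310.4 295.8]
(-0.02, -0.022, 0) [324.3 316.2]
(0.02, 0.022, 0) [330.5 285.2]
(0.02, -0.022, 0) [344.8 304.8]
[[    0   200     9     6    42]
 [  152   200   488   200 50183]
 [  613   200    27    16   175]
 [  563   206    56    56   630]
 [  594   210    46    43   573]
 [  110   219    13    11    35]
 [  121   227     7    14    35]
 [  543   245    34    27   250]
 [  101   247    16    15    62]
 [  623   250    17    32   263]
 [  127   252    10    14    41]
 [  106   259    13    10    37]
 [  530   258    62    45   509]
 [  175   263    33    40   267]
 [    0   276   145   124  6997]
 [  618   281    22    29   158]
 [  618   292    13     8    36]
 [  609   302    18    24   107]
 [  397   305   123    95  5408]
 [  608   340    15    10    33]
 [    0   379    16    21    88]
 [   33   390    21    10    87]] [[  3.38095238 202.11904762]
 [385.77645816 291.85218102]
 [630.46285714 205.08571429]
 [592.34603175 235.50952381]
 [619.15183246 232.05584642]
 [115.97142857 224.05714286]
 [123.54285714 234.48571429]
 [558.376      257.868     ]
 [108.5        254.91935484]
 [633.45247148 266.68821293]
 [131.26829268 258.63414634]
 [112.64864865 263.43243243]
 [563.9194499  281.43614931]
 [189.15730337 283.63670412]
 [ 63.70744605 342.68457911]
 [632.05063291 295.91772152]
 [623.86111111 295.61111111]
 [618.35514019 313.54205607]
 [447.93768491 364.12740385]
 [615.03030303 344.75757576]
 [  5.92045455 391.54545455]
 [ 42.56321839 395.8045977 ]]
pred bbox (310, 253, 40, 64) IoU near [np.uint64(1346), np.uint64(1459)]
```

carry_out --steps '[0.611,-0.317,-0.003,0,0,-1.26,1,0.611,-0.317,-0.003,0,0,-1.26,1,0.611,-0.317,-0.003,0,0,-1.26,1,0.611,-0.317,-0.003,0,0,-1.26,1,0.611,-0.317,-0.003,0,0,-1.26,1,0.611,-0.317,-0.003,0,0,-1.26,1,0.611,-0.317,-0.003,0,0,-1.26,1,0.611,-0.317,-0.003,0,0,-1.26,1,0.611,-0.317,-0.003,0,0,-1.26,1,0.611,-0.317,-0.003,0,0,-1.26,1,0.611,-0.317,-0.003,0,0,-1.26,1,0.611,-0.317,-0.003,0,0,-1.26,1,0.611,-0.317,-0.003,0,0,-1.26,1,0.611,-0.317,-0.003,0,0,-1.26,1,0.611,-0.317,-0.003,0,0,-1.26,1,0.611,-0.317,-0.003,0,0,-1.26,1,0.611,-0.317,-0.003,0,0,-1.26,1,0.611,-0.317,-0.003,0,0,-1.26,1,0.611,-0.317,-0.003,0,0,-1.26,1,0.611,-0.317,-0.003,0,0,-1.26,1]'

```text
time_s: 15.7
eef_pos: [0.2358, 0.5234, 0.2995]
eef_rot: [0.0, 0.212, 0.977, -0.002]
wrist_force: [0.5, -0.5, 0.1]
opening: 1.002
grasp_force: 0.0
```

```bash
python3 - <<'E'
from h import *
import itertools
m=M('scene');im=snap('scene','s5.png').astype(int);i0=cv2.imread('pics/s0.png')[:,:,::-1].astype(int)
d=(abs(im-i0).sum(2)>40).astype(np.uint8); d[:200]=0
n,l,st,c=cv2.connectedComponentsWithStats(d); i=1+st[1:,4].argsort()[::-1][:4]; print(st[i])
Rz=R.from_euler('z',-6.8,degrees=True)
C=np.array([.481,-.119,.1])-Rz.apply([.026,0,.059])
box=lambda x,y,z:np.array(list(itertools.product(x,y,z)))
B=[box([-.02,.021],[-.022,.022],[0,.045]),box([.018,.034],[-.02,.02],[.055,.062]),box([.0205,.0285],[-.013,.013],[.062,.095])]
for dz in(-.02,-.005,0,.005,.02):
    k=np.zeros((400,640),np.uint8)
    for b in B: cv2.fillConvexPoly(k,cv2.convexHull(np.array([proj('scene',C+[0,0,dz]+Rz.apply(p),m) for p in b],np.float32)).round().astype(int),1)
    x,y,w,h=cv2.boundingRect(k); roi=d[245:325,300:355]; kr=k[245:325,300:355]
    print(dz,(x,y,w,h),'IoU',(roi&kr).sum()/(roi|kr).sum())
for r in range(248,326,2): print(r,''.join('#' if v else '.' for v in d[r,296:372]))
E
```

```text
[[ 308  255   46   73 1861]
 [ 281  200   33   15  386]
 [ 252  200   18   15  173]
 [ 316  200   16   10  103]]
-0.02 (310, 261, 44, 62) IoU 0.6760493827160494
-0.005 (310, 255, 44, 64) IoU 0.7309054122407689
0 (310, 254, 45, 63) IoU 0.731290808638875
0.005 (310, 252, 45, 64) IoU 0.6914841849148419
0.02 (310, 246, 46, 65) IoU 0.5393061045234958
248 ............................................................................
250 ............................................................................
252 ............................................................................
254 ............................................................................
256 ........................................######..............................
258 .......................................########.............................
260 ........................................#########...........................
262 ........................................###########.........................
264 ........................................#.##########........................
266 ...................
[... 1706 characters left out ...]
#################.####..............................
310 .............##############################.................................
312 ..............###############################...............................
314 ................##############################..............................
316 .................##############################.............................
318 ..................###########################...............................
320 ...................#######################..................................
322 .....................##################.....................................
324 .......................###########..........................................
```

The change mask fits the predicted hung-cup outline (left edge near column 311, top near row 255), with the best match at zero height error and the shadow on the counter below. The arm is clear, so I'm handing in.

```bash
python3 -c "
from bench import ctrl
print(ctrl.hand_in())"
```

```text
the job is handed in; nothing more can be done
None
```

I turned the cup out from under the cover, hung it by its hook over the bin's front rim and handed the job in at about 16 s; the last camera check matched a correctly hung cup, but no verdict came back.

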